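# Seat the check block in the meter nest and clamp it

### The arm

A 6-joint arm with a two-finger parallel gripper is mounted at the origin on the work surface. World frame = base frame: x ahead of the robot, y to its left, z up, the work surface at z = 0. Lengths are in mm, angles in rad, forces in N, time in s.
With the tool pointing down it reaches from about 300 to 1000 mm from the base axis. Payload 5.1 kg.
Tool frame: the origin (TCP) lies on the centre line of the jaws, within the pads' length; the fingertips stand robot.tips_ahead ahead of it and the grasp point (between the pads) lies 5 mm behind it (robot.tips_ahead is the distance from the TCP to the fingertips, in mm); z points along the fingers, y is the line along which they close (so a half turn about z gives the same grasp; the last joint's range is limited). The gripper opens to 95 mm and grips with 3 to 60 N. Pads are 20 mm wide; open, the fingers measure 119 mm over their backs; the gripper's body (75 mm by 180 mm) begins 59 mm behind the grasp point.
Start: joints at [1.107, 0.124, 1.65, -0, 1.367, -0.083], TCP at [241.601, 603.418, 228.656] pointing down, gripper open.
Joint ranges: [-2.61, 2.61], [-1.02, 2.33], [0.03, 2.71], [-1.35, 4.49], [0.32, 2.68], [-2.91, 2.91]. Speed limits (rad/s): [2.57, 2.57, 3.14, 3.14, 3.14, 3.14].

### API

Orientations are given as a 3x3 rotation matrix whose columns are the frame's x, y, z axes.
In Python, from bench import robot, eyes gives the robot as it stands. The module is installed in compiled form; this text tells all that it offers.
- The arm moves only by the shell command python3 -m jog 'ROWS'. ROWS is a JSON object of lists of equal length, an entry for each row: "linear": the shift along the world's x, y, z in m, a list of three; "rotation": the turn, a rotation vector about the world's x, y, z in rad, a list of three; "claw": the finger opening in m, from 0 to 0.0951. In form: {"linear": [[tx, ty, tz], ...], "rotation": [[ax, ay, az], ...], "claw": [claw, ...]}. A call has 1 to 5 rows; each row is the pose to reach, as a shift and turn from the pose commanded when the call began; what a row does not reach only later rows make up. A row lasts 1/10 s, in which the tool goes at most 50 mm and 8.59 degrees, less where a joint would pass 70% of its speed; a pose out of reach is approached as far as the arm can. A call with a gripper value outside its range is refused whole. The fingers move at their own pace and stop on an object; the grip force is fixed at half the most. Time passes only in rows, so rows that repeat a pose let the fingers close. It gives the time, the measured TCP pose, the force, the opening and the grip force at its end, in the units of the state.
- robot.sense(): the state, without advancing time (a new reading comes with each control period).
- eyes.snapshot(name): name is "scene" or "top" or "wrist"; returns a dict with "color" (420x560x3 uint8, red, green, blue), "depth" (420x560 float32, mm along the optical axis (not along the pixel's ray), 0 where there is no reading), "fovy" (degrees; the focal length in pixels is half the picture's height over the tangent of half this angle, whatever the lens; pixels are square), "cx", "cy" (the principal point, pixels), "origin" and "orientation" of the camera in the world; the wrist camera has in their place "T_tool_cam" (4x4, takes a point from camera to tool coordinates, whose origin is the TCP and whose axes are the flange's). Camera axes: x right, y down, z forward; pixel columns grow to the right and rows downward; lengths in mm; the calibration is good to about 2 mm. The wrist camera is an equidistant fisheye: a pixel r from the principal point sees the ray r / f radians off the axis. A picture is of the moment at which its call begins: read the wrist's pose just before it.
- robot.job_done(): hands the job in; it is judged then, once.
Trained networks look in the newest picture that a camera, given by its name, has taken for a name from the list of things; names that differ only in an ending like _2 or _b are one class to them, and where a whole thing is asked for, a point or a joint stands for the part that bears it (a point fixed in the world has none). Each returns a list of dicts, best first, with "confidence" (0 to 1); they miss things now and then, are a little off and sometimes report something else, mostly with a low value. They report only what shows in the picture. A call takes as long as a camera call. They do not tell look-alikes from the thing itself.
- eyes.recognise(target, camera): "centre" ([x, y, z] in mm, in the coordinates of the camera as it stood for that picture, good to about 4 mm: the middle of the surface that is visible of it).
- eyes.tip_of(target, camera): "centre" ([x, y, z] in mm, in the coordinates of the camera as it stood for that picture, good to about 4 mm: a listed point, or the origin of a listed thing).
The state is a dict: "t": time; "qpos": joint angles; "joint_velocities": joint speeds; "tau": joint torques, N m; "tool_pos": TCP position; "tcp_rot": TCP orientation; "force": force on the tool from outside, world axes, zero at the start; "ft_torque": the same for the moment, N m; "gripper_width": opening from 0.0 (shut) to 1.0 (fully open); "finger_force": force on a finger pad.
Only numpy, scipy, OpenCV 4.12 (cv2) and the standard library are available. Lean on these libraries where they do the work, as an engineer would, in place of code of your own. Each camera call takes 0.05 s, during which the arm holds its last target. There are 200 camera calls.

### The job

Take the black check block out of its storage stand by one of its free ends, lay it flat on the bare counter and let go. Take it again by its middle and lower it, without dropping it, into the pocket of the metal nest so that it lies flat and fully home, its round end in the pocket's bevelled end. Then turn the nest's clamp knob until its finger lies straight over the block at its stop, leaving the jar, cup and scoop where they are.

Things in the scene. Friction and masses are not known exactly. Their poses are not given: they have to be found in the camera images.
- block: Black nylon check block, slab 140 long (its x) x 56 wide x 30 mm thick, about 0.26 kg. Its -x end is square, its +x end a half round of radius 28 mm (seen from above). Origin: middle of length and width, on the underside. Starts lying flat in the stand, underside 12 mm above the counter, each end sticking out 45 mm.
- stand: Fixed grey plastic stand: base 50 (x) x 92 x 12 mm, two upright cheeks 50 mm long, 12 thick, 60 apart, rising to 52 mm above the counter, 10 mm above the block. They hug the block's middle: fingers reach only its ends. Origin: centre of the underside, on the counter; the block starts over it, x along this x.
- nest: Fixed aluminium nest, base 206 x 94 x 10 mm, pocket walls to 39 mm above the counter. Each long wall has a gap from x = -32 to +31 mm for the fingers, above the base. The pocket's +x end has 45-degree bevelled corners for the block's round end: it fits only that way. Clamp beyond the square -x end. Origin: under the pocket's middle, on the counter; x along the pocket to the bevelled end.
- pocket (a point): Centre of the pocket's floor, 10 mm above the nest's origin, axes as the nest's. Pocket 144 x 60 mm, 29 deep: 2 mm free all round the block, the top 10 mm flared about 4 mm wider. The seated block's origin lies here, its x along the nest's x, its top 40 mm above the counter.
- clamp_grip (a point): Grip point on the clamp knob's upright axis, 100 mm from the pocket's middle to the nest's -x, 73 mm above the counter. The knob is a black bar 56 x 14 mm, 50 to 83 mm above the counter; below it, along the bar, a flat steel finger (42 to 50 mm up, 20 wide) reaches 62 mm from the axis. This point's x points along the finger.
- clamp (a joint): Angle of the clamp knob, rad. 0: at its stop, finger along the nest's +x, over the block. Grows anticlockwise seen from above, to 1.55 (finger out to the nest's +y, clear of the pocket). Starts at 1.15 to 1.5, stays where left; friction about 0.06 N m. Turn clockwise to close.
- jar: Glass jar with steel lid, 76 mm across, 110 mm tall, loose; leave alone. Origin: centre of its underside.
- cup: Steel pour cup, 80 mm across, 85 mm tall, loose; leave alone. Origin: centre of its underside.
- scoop: Green enamel scoop, blade 110 x 76 mm, 45 mm high, with a 95 mm handle on -x, loose; leave alone. Origin: middle of the blade's rear edge, underside.
There are look-alikes about, which are no part of the job. Several things have the shape of the block; the one meant has the colours described above.

How it is judged (in metres and radians):
On the way, in this order (a step that is already met when the one before it is completed fails the run):
1. the block has been laid flat on the bare counter and let go (height (world z) of block below 0.004 m and angle between block's own z axis and vertical below 0.05 rad and contact force between the fingers and block below 0.1 N and linear speed of block below 0.02 m/s), for 0.2 s.
2. the block lies fully home in the pocket, let go, with the clamp still open (horizontal distance between block and pocket below 0.005 m and z of block in the frame of pocket below 0.003 m and angle between block's own z axis and vertical below 0.03 rad and angle between the x axis of block and the x axis of nest, either way round below 0.05 rad and contact force between the fingers and block below 0.1 N and value of joint clamp above 0.9 rad), for 0.2 s.
At the end, for the whole second after the job is handed in: The block lies at rest in the nest's pocket: origin within 5 mm of the pocket's centre sideways and 3 mm in height, level within 0.03 rad, square to the nest within 0.05 rad; the clamp is turned to within 0.15 rad of its stop, its finger over the block (horizontal distance between block and pocket below 0.005 m and z of block in the frame of pocket between -0.003 and 0.003 m and angle between block's own z axis and vertical below 0.03 rad and angle between the x axis of block and the x axis of nest, either way round below 0.05 rad and linear speed of block below 0.02 m/s and value of joint clamp below 0.15 rad); the robot touches nothing.
It fails at once if the block was dropped (falling free faster than 0.45 m/s, about 10 mm of fall) (linear speed of block above 0.45 m/s and contact force between the fingers and block below 0.1 N).
It fails at once if a bystander (jar, cup or scoop) was moved more than 30 mm (distance of any of jar, cup, scoop from where it was at the start of the episode above 0.03 m).
It also fails if it takes over 61 s, if anything falls off the work surface, if the arm or the gripper's body presses on something with over 40 N, if the wrist force passes 120 N, or if a joint passes its speed limit or range.

## Working session

There is one attempt and no reset: what is moved stays moved. The work goes in short steps, Python scripts to look and compute and a shell command to move; the robot and the scene stay as the last step left them, time stands still between calls to the robot, and variables do not carry over. Pictures are saved under pics/ and viewed, at most 10 in all, crops included, and the job is handed in when it is done.

```bash
mkdir -p pics
cat > h.py <<'E'
import numpy as np, cv2
from bench import robot, eyes
def snap(n,save=None):
    s=robot.sense(); d=eyes.snapshot(n)
    if n=="wrist":
        T=np.eye(4);T[:3,:3]=s["tcp_rot"];T[:3,3]=s["tool_pos"];T=T@np.array(d["T_tool_cam"])
    else:
        T=np.eye(4);T[:3,:3]=d["orientation"];T[:3,3]=d["origin"]
    d["T"]=T
    if save: cv2.imwrite(save,d["color"][:,:,::-1])
    d["f"]=210/np.tan(np.radians(d["fovy"]/2))
    return d
def w(d,p): return (d["T"]@np.append(p,1))[:3]
def cloud(d,fish=False):
    v,u=np.mgrid[0:420,0:560]; x=(u-d["cx"])/d["f"]; y=(v-d["cy"])/d["f"]
    if fish:
        r=np.hypot(x,y)+1e-9; k=np.tan(np.minimum(r,1.5))/r; x=x*k;y=y*k
    P=np.stack([x,y,np.ones_like(x)],-1)*d["depth"][...,None]
    return P@d["T"][:3,:3].T+d["T"][:3,3]
E
python3 - <<'E'
from h import *
np.set_printoptions(precision=1,suppress=True)
for c in("top","scene"):
    d=snap(c,f"pics/{c}0.png"); print(c,d["origin"],d["fovy"])
    for t in("block","stand","nest","pocket","clamp_grip","jar","cup","scoop"):
        for f in("recognise","tip_of"):
            try: print(t,f,[(w(d,r["centre"]).round(0),round(r["confidence"],2)) for r in getattr(eyes,f)(t,c)])
            except Exception as e: print(t,f,e)
s=robot.sense();print(s["tool_pos"],s["tcp_rot"],s["t"],robot.tips_ahead)
E
```

```text
top [ 416.2   74.3 1172.8] 51.12552078802261
block recognise [(array([ 548., -260.,   42.]), 0.94), (array([ 436., -398.,   28.]), 0.68), (array([ 388., -205.,   27.]), 0.66)]
block tip_of [(array([ 437., -402.,   -3.]), 0.85), (array([ 552., -265.,   12.]), 0.64), (array([ 384., -205.,   -2.]), 0.56)]
stand recognise [(array([ 553., -227.,   49.]), 0.75)]
stand tip_of [(array([ 553., -264.,   -0.]), 0.53)]
nest recognise [(array([544., 222.,  10.]), 0.75)]
nest tip_of [(array([564., 215.,   4.]), 0.97), (array([ 555., -263.,   12.]), 0.32)]
pocket recognise [(array([542., 218.,  15.]), 0.83)]
pocket tip_of [(array([564., 218.,  13.]), 0.79)]
clamp_grip recognise [(array([470., 248.,  52.]), 0.79)]
clamp_grip tip_of [(array([469., 236.,  74.]), 0.81)]
jar recognise [(array([741.,  96., 111.]), 0.75)]
jar tip_of [(array([755.,  93.,   0.]), 0.73), (array([506., 530.,  -5.]), 0.72)]
cup recognise [(array([504., 546.,  43.]), 0.71)]
cup tip_of [(array([567., 220.,   3.]), 0.74), (array([504., 537.,  -2.]), 0.7)]
scoop recognise [(array([ 703., -113.,    5.]), 0.92)]
scoop tip_of [(array
[... 510 characters left out ...]
ay([569., 213.,  -0.]), 0.58)]
pocket recognise [(array([541., 215.,   5.]), 0.63)]
pocket tip_of [(array([573., 214.,   7.]), 0.95)]
clamp_grip recognise []
clamp_grip tip_of [(array([514., 532.,   3.]), 0.65), (array([470., 234.,  72.]), 0.49), (array([756.,  91.,   1.]), 0.17)]
jar recognise [(array([771.,  69.,  81.]), 0.92)]
jar tip_of [(array([758.,  88.,   0.]), 0.85)]
cup recognise [(array([522., 515.,  62.]), 0.95)]
cup tip_of [(array([512., 534.,   2.]), 0.84)]
scoop recognise [(array([ 706., -109.,   20.]), 0.86), (array([521., 519.,  60.]), 0.35)]
scoop tip_of [(array([ 745., -107.,    4.]), 0.9)]
[241.6 603.4 228.7] [[-0.9  0.4  0. ]
 [ 0.4  0.9  0. ]
 [-0.   0.  -1. ]] 1.7 14.0
```

View pics/top0.png

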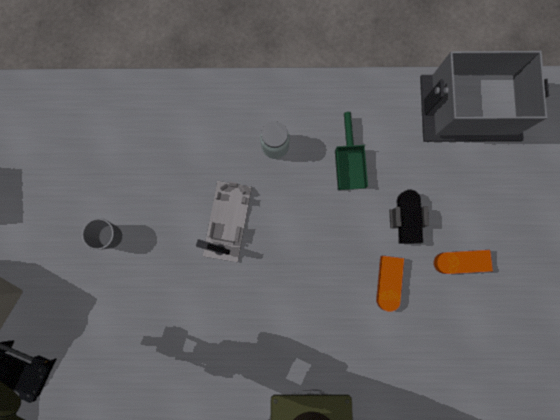

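Run:
```python
from h import *
np.set_printoptions(precision=4,suppress=True)
d=snap("top"); P=cloud(d); C=d["color"].astype(int)
def rect(m,name):
    q=P[m][:,:2]; r=cv2.minAreaRect(q.astype(np.float32)); print(name,len(q),[np.round(x,2) for x in r], P[m][:,2].mean())
    return q
def near(x,y,r): return np.hypot(P[...,0]-x,P[...,1]-y)<r
z=P[...,2]
m=near(552,-264,90)&(z>36)&(z<47)&(C.max(-1)<75)
q=rect(m,"block"); 
c=q.mean(0); u,s,v=np.linalg.svd(q-c); print(c,v[0],np.degrees(np.arctan2(v[0,1],v[0,0])))
for sgn in(1,-1):
    t=(q-c)@v[0]*sgn; e=t.max(); print(sgn,e,[np.ptp((q[(t>e-k-5)&(t<e-k)]-c)@v[1]) for k in(0,5,10,15,20)])
m=near(564,215,115)&(z>34)&(z<42); rect(m,"nestwall")
m=near(564,215,135)&(z>5)&(z<42)&(C.max(-1)>0); rect(m,"nestall")
m=near(470,236,45)&(z>70)&(z<90); q=rect(m,"knob"); print(q.mean(0))
m=near(470,236,80)&(z>43)&(z<60); q=rect(m,"finger");print(q.mean(0))
s=robot.sense();print(s["tcp_rot"])
```

```text
block 1143 [array([ 556.1 , -256.68]), array([138.48,  74.27]), np.float64(0.31)] 42.491704618842384
[ 552.4697 -260.9648] [-1.    -0.006] -179.65874280506716
1 65.60205966841234 [np.float64(53.23820557583525), np.float64(55.11326108529715), np.float64(55.553819818389044), np.float64(56.553225994725366), np.float64(55.4223908110508)]
-1 72.89128354437122 [np.float64(20.43005167741078), np.float64(38.085915813628944), np.float64(44.13808545446054), np.float64(50.66582720473659), np.float64(54.60108857597349)]
nestwall 235 [array([554.76, 217.4 ]), array([ 82.39, 192.2 ]), np.float64(77.55)] 37.832023283266125
nestall 2618 [array([566.26, 218.36]), array([251.88, 259.19]), np.float64(60.91)] 14.096408515830843
knob 126 [array([470.18, 231.67]), array([55.25, 13.69]), np.float64(73.14)] 83.45653226928152
[469.9631 231.0558]
finger 149 [array([479.98, 236.17]), array([ 50.29, 108.13]), np.float64(10.46)] 51.17108925114191
[479.7583 261.2466]
[[-0.9284  0.3717  0.    ]
 [ 0.3717  0.9284 -0.    ]
 [-0.     -0.     -1.    ]]
```

The top view shows the black block in its grey stand at (410,217), its round end up in the picture (world +x). The nest is at (228,220) with its clamp at the lower end (213,246), and orange look-alikes are at (465,262) and (391,284). Next I move above the block's square end.

```bash
R='tail -c 400'
python3 -m jog '{"linear":[[0.071,-0.24,0],[0.071,-0.24,0],[0.071,-0.24,0],[0.071,-0.24,0],[0.071,-0.24,0]],"rotation":[[0,0,0.13],[0,0,0.13],[0,0,0.13],[0,0,0.13],[0,0,0.13]],"claw":[0.095,0.095,0.095,0.095,0.095]}'
python3 -m jog '{"linear":[[0.071,-0.24,0],[0.071,-0.24,0],[0.071,-0.24,0],[0.071,-0.24,0],[0.071,-0.24,0]],"rotation":[[0,0,0.13],[0,0,0.13],[0,0,0.13],[0,0,0.13],[0,0,0.13]],"claw":[0.095,0.095,0.095,0.095,0.095]}'
python3 -m jog '{"linear":[[0.071,-0.24,0],[0.071,-0.24,0],[0.071,-0.24,0],[0.071,-0.24,0],[0.071,-0.24,0]],"rotation":[[0,0,0.12],[0,0,0.12],[0,0,0.12],[0,0,0.12],[0,0,0.12]],"claw":[0.095,0.095,0.095,0.095,0.095]}'
```

```text
t: 2.25
tool_pos: [312.7, 361.9, 228.8]
tcp_rot: [[-0.969, 0.247, 0.001], [0.247, 0.969, 0.0], [-0.001, 0.0, -1.0]]
force: [0.9, 0.7, -0.0]
gripper_width: 1.003
finger_force: 0.0
t: 2.75
tool_pos: [383.0, 124.0, 229.1]
tcp_rot: [[-0.993, 0.12, 0.002], [0.12, 0.993, 0.0], [-0.002, 0.001, -1.0]]
force: [0.3, 0.6, -0.2]
gripper_width: 1.0
finger_force: 0.0
t: 3.25
tool_pos: [452.7, -111.6, 229.1]
tcp_rot: [[-1.0, 0.001, 0.001], [0.001, 1.0, -0.0], [-0.001, -0.0, -1.0]]
force: [1.5, 1.3, 0.7]
gripper_width: 1.0
finger_force: 0.0
```

```bash
python3 -m jog '{"linear":[[0.052,-0.147,-0.03],[0.052,-0.147,-0.03],[0.052,-0.147,-0.03],[0.052,-0.147,-0.03],[0.052,-0.147,-0.03]],"rotation":[[0,0,0],[0,0,0],[0,0,0],[0,0,0],[0,0,0]],"claw":[0.095,0.095,0.095,0.095,0.095]}'
python3 - <<'E'
from h import *
np.set_printoptions(precision=2,suppress=True)
d=snap("wrist","pics/w1.png")
for t in("block","stand"):print(t,[(w(d,r["centre"]),round(r["confidence"],2)) for r in eyes.tip_of(t,"wrist")])
P=cloud(d,True); C=d["color"].astype(int); z=P[...,2]
m=(np.hypot(P[...,0]-553,P[...,1]+264)<90)&(z>36)&(z<47)&(C.max(-1)<90)
n,l,st,ce=cv2.connectedComponentsWithStats(m.astype(np.uint8)); k=1+st[1:,4].argmax()
q=P[l==k][:,:2]; print(len(q),P[l==k][:,2].mean(),cv2.minAreaRect(q.astype(np.float32)))
for x0 in range(475,635,10):
    s=q[(q[:,0]>x0)&(q[:,0]<x0+10)]
    if len(s): print(x0,s[:,1].min(),s[:,1].max(),s[:,1].max()/2+s[:,1].min()/2)
print(q[:,0].min(),q[:,0].max())
E
```

```text
t: 3.75
tool_pos: [504.2, -257.4, 197.7]
tcp_rot: [[-1.0, 0.003, -0.002], [0.003, 1.0, 0.001], [0.002, 0.001, -1.0]]
force: [0.2, 0.4, 0.2]
gripper_width: 0.994
finger_force: 0.0
block [(array([ 378.4 , -204.69,   -4.14]), 0.86), (array([ 439.99, -399.88,   -1.55]), 0.77), (array([ 554.62, -261.55,   12.03]), 0.7)]
stand []
5955 40.326947701041334 ((544.81298828125, -261.6882019042969), (120.70243835449219, 56.30196762084961), 0.3786059617996216)
475 -289.57086846335176 -235.75238740216793 -262.66162793275987
485 -289.97745222794526 -234.6824951709794 -262.32997369946236
495 -290.1400338554399 -234.64135684090184 -262.3906953481709
505 -289.47828396737714 -234.48123389633895 -261.97975893185804
515 -289.80600527310315 -234.30107390343338 -262.0535395882683
525 -289.8647783641968 -234.0943834037958 -261.9795808839963
535 -289.397569760656 -233.90590628254287 -261.65173802159944
545 -289.7192331144141 -233.7302329454557 -261.7247330299349
555 -288.9961622929352 -233.51581998943115 -261.2559911411832
565 -289.46645031023183 -233.37805962677243 -261.4222549685021
575 -289.6292021995755 -234.2098686411989 -261.9195354203872
585 -289.10689937205353 -233.9441566426847 -261.52552800736913
595 -289.10428440520644 -233.79330515836807 -261.4487947817872
605 -238.04002305086635 -238.04002305086635 -238.04002305086635
484.31751429053554 605.0092073558393
```

View pics/w1.png

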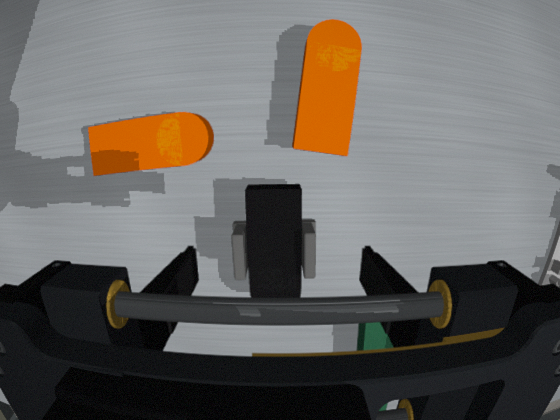

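The wrist view shows the black block lying between the grey cheeks, with its square end at the top (273,186). Its end is at x=484 and its centreline at y=-262. I descend onto it.

```bash
python3 -m jog '{"linear":[[0.002,0.001,-0.05],[0.002,0.001,-0.1],[0.002,0.001,-0.1],[0.002,0.001,-0.1],[0.002,0.001,-0.1]],"rotation":[[0,0,0],[0,0,0],[0,0,0],[0,0,0],[0,0,0]],"claw":[0.095,0.095,0.095,0.095,0.095]}'
```

```text
t: 4.4
tool_pos: [508.4, -255.9, 102.3]
tcp_rot: [[-1.0, -0.0, 0.005], [-0.0, 1.0, -0.003], [-0.005, -0.003, -1.0]]
force: [-0.8, -0.1, 0.3]
gripper_width: 0.997
finger_force: 0.0
```

```bash
python3 -m jog '{"linear":[[0,-0.006,-0.02],[0,-0.006,-0.05],[0,-0.006,-0.079],[0,-0.006,-0.079],[0,-0.006,-0.079]],"rotation":[[0,0,0],[0,0,0.003],[0,0,0.005],[0,0,0.005],[0,0,0.005]],"claw":[0.095,0.095,0.095,0.095,0.095]}'
python3 -m jog '{"linear":[[0,0,0],[0,0,0],[0,0,0],[0,0,0],[0,0,0]],"rotation":[[0,0,0],[0,0,0],[0,0,0],[0,0,0],[0,0,0]],"claw":[0.05,0.05,0.05,0.05,0.05]}'
```

```text
t: 4.9
tool_pos: [507.9, -262.1, 22.1]
tcp_rot: [[-1.0, -0.004, 0.003], [-0.004, 1.0, -0.002], [-0.003, -0.002, -1.0]]
force: [-0.2, 0.3, 0.7]
gripper_width: 1.001
finger_force: 0.0
t: 5.4
tool_pos: [506.6, -261.4, 20.0]
tcp_rot: [[-1.0, -0.004, 0.0], [-0.004, 1.0, -0.0], [-0.0, -0.0, -1.0]]
force: [-0.7, -0.2, -0.1]
gripper_width: 0.636
finger_force: 0.0
```

```bash
python3 -m jog '{"linear":[[0,0,0],[0,0,0],[0,0,0],[0,0,0],[0,0,0]],"rotation":[[0,0,0],[0,0,0],[0,0,0],[0,0,0],[0,0,0]],"claw":[0.03,0.03,0.03,0.03,0.03]}'
python3 -m jog '{"linear":[[0,0,0.005],[0,0,0.01],[0,0,0.02],[0,0,0.03],[0,0,0.04]],"rotation":[[0,0,0],[0,0,0],[0,0,0],[0,0,0],[0,0,0]],"claw":[0.03,0.03,0.03,0.03,0.03]}'
python3 -m jog '{"linear":[[0,0,0.01],[0,0,0.02],[0,0,0.03],[0,0,0.04],[0,0,0.04]],"rotation":[[0,0,0],[0,0,0],[0,0,0],[0,0,0],[0,0,0]],"claw":[0.03,0.03,0.03,0.03,0.03]}'
python3 - <<'E'
from h import *
np.set_printoptions(precision=2,suppress=True)
d=snap("wrist","pics/w2.png")
P=cloud(d,True); C=d["color"].astype(int); z=P[...,2]
m=(np.hypot(P[...,0]-553,P[...,1]+262)<80)&(z>60)&(C.max(-1)<90)&(abs(P[...,1]+262)<26)&(P[...,0]<600)
q=P[m]; print(len(q)); A=np.c_[q[:,:2],np.ones(len(q))]
for i in range(3):
    k=np.linalg.lstsq(A,q[:,2],rcond=None)[0]; r=abs(A@k-q[:,2]); g=r<4; A,q=A[g],q[g]
print(k,len(q),q.min(0),q.max(0))
s=robot.sense();print(s["finger_force"],s["force"],s["ft_torque"])
E
```

```text
t: 5.9
tool_pos: [506.5, -261.4, 19.8]
tcp_rot: [[-1.0, -0.004, -0.0], [-0.004, 1.0, -0.0], [0.0, -0.0, -1.0]]
force: [-1.1, -0.2, 2.5]
gripper_width: 0.59
finger_force: 30.0
t: 6.4
tool_pos: [506.6, -261.4, 60.8]
tcp_rot: [[-1.0, -0.004, 0.001], [-0.004, 1.0, -0.0], [-0.001, -0.0, -1.0]]
force: [-0.7, 0.4, -2.4]
gripper_width: 0.585
finger_force: 30.0
t: 6.9
tool_pos: [507.6, -262.0, 101.9]
tcp_rot: [[-1.0, -0.004, 0.003], [-0.004, 1.0, -0.002], [-0.003, -0.002, -1.0]]
force: [-0.1, -0.4, -2.1]
gripper_width: 0.585
finger_force: 30.0
29769
[ -0.97  -0.01 643.32] 432 [ 480.37 -287.97  178.52] [ 484.66 -236.1   183.22]
29.963901042938232 [-0.09  0.85 -2.72] [0.05 0.12 0.05]
```

View pics/w2.png

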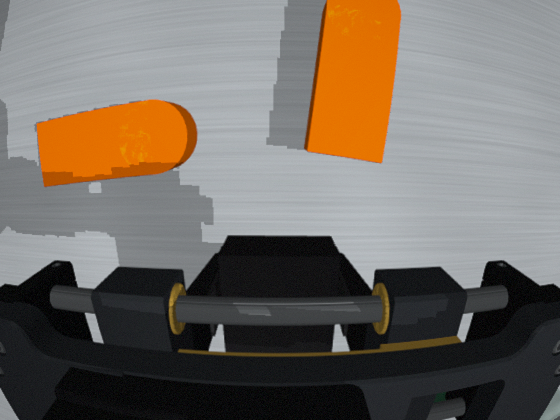

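The block is gripped and out of the stand, its square end showing at (278,250). I check how far it has tilted from the scene camera.

Run:
```python
from h import *
np.set_printoptions(precision=3,suppress=True)
d=snap("scene","pics/s1.png"); P=cloud(d); C=d["color"].astype(int)
m=(abs(P[...,1]+262)<24)&(P[...,0]>535)&(P[...,0]<640)&(P[...,2]>55)&(P[...,2]<150)&(C.max(-1)<90)
q=P[m]; k=np.linalg.lstsq(np.c_[q[:,:2],np.ones(len(q))],q[:,2],rcond=None)[0]; print("scene",len(q),k,q.min(0),q.max(0))
cv2.imwrite("pics/s1c.png",cv2.resize(d["color"][150:390,120:440,::-1],None,fx=2,fy=2))
```

```text
scene 677 [ -0.136   0.039 209.414] [ 535.064 -285.933   90.655] [ 629.863 -238.132  127.87 ]
```

View pics/s1c.png

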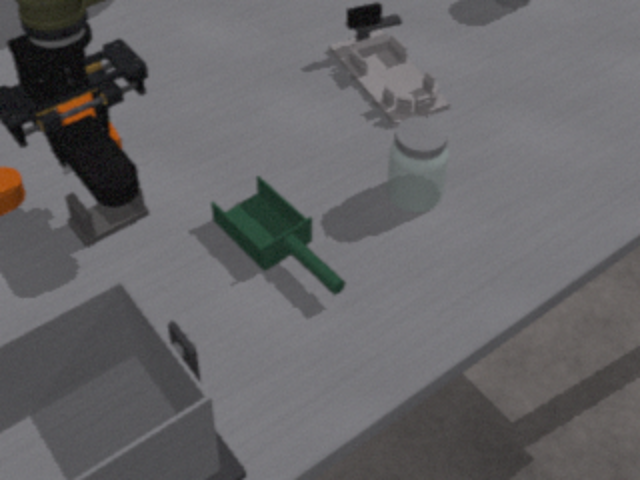

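The block is held, with its far end drooping by about 0.14 rad. I carry it to the free counter beside the nest and turn it towards the nest's direction.

```bash
python3 -m jog '{"linear":[[0,0.015,0],[0,0.045,0],[-0.003,0.08,0],[-0.003,0.115,0],[-0.003,0.15,0]],"rotation":[[0,0,-0.01],[0,0,-0.03],[0,0,-0.06],[0,0,-0.09],[0,0,-0.12]],"claw":[0.03,0.03,0.03,0.03,0.03]}'
python3 -m jog '{"linear":[[-0.002,0.035,0],[-0.004,0.07,0],[-0.004,0.1,0],[-0.004,0.11,0],[-0.004,0.112,0]],"rotation":[[0,0,-0.03],[0,0,-0.06],[0,0,-0.09],[0,0,-0.09],[0,0,-0.09]],"claw":[0.03,0.03,0.03,0.03,0.03]}'
python3 -m jog '{"linear":[[0,0,-0.01],[0,0,-0.03],[0,0,-0.045],[0,0,-0.055],[0,0,-0.06]],"rotation":[[0,0,0],[0,0,0],[0,0,0],[0,0,0],[0,0,0]],"claw":[0.03,0.03,0.03,0.03,0.03]}'
```

```text
t: 7.5
tool_pos: [502.6, -109.9, 98.7]
tcp_rot: [[-0.993, 0.117, -0.001], [0.117, 0.993, 0.001], [0.002, 0.0, -1.0]]
force: [1.1, -0.1, -1.9]
gripper_width: 0.592
finger_force: 30.0
t: 8.0
tool_pos: [499.0, 1.5, 99.1]
tcp_rot: [[-0.979, 0.202, -0.001], [0.202, 0.979, -0.0], [0.001, -0.0, -1.0]]
force: [0.2, -0.2, -2.6]
gripper_width: 0.585
finger_force: 30.0
t: 8.5
tool_pos: [498.4, 0.1, 37.8]
tcp_rot: [[-0.979, 0.205, -0.003], [0.205, 0.979, 0.0], [0.003, -0.0, -1.0]]
force: [-0.6, 1.0, -2.3]
gripper_width: 0.59
finger_force: 30.0
```

```bash
python3 -m jog '{"linear":[[0,0,-0.005],[0,0,-0.01],[0,0,-0.014],[0,0,-0.018],[0,0,-0.018]],"rotation":[[0,0,0],[0,0,0],[0,0,0],[0,0,0],[0,0,0]],"claw":[0.03,0.03,0.03,0.03,0.03]}'
```

```text
t: 9.0
tool_pos: [499.1, 0.8, 21.2]
tcp_rot: [[-0.979, 0.204, -0.001], [0.204, 0.979, 0.0], [0.001, -0.0, -1.0]]
force: [-0.1, -0.5, -2.7]
gripper_width: 0.586
finger_force: 30.0
```

```bash
python3 -m jog '{"linear":[[0,0,-0.002],[0,0,-0.004],[0,0,-0.005],[0,0,-0.006],[0,0,-0.006]],"rotation":[[0,0,0],[0,0,0],[0,0,0],[0,0,0],[0,0,0]],"claw":[0.03,0.03,0.03,0.03,0.03]}'
python3 - <<'E'
from h import *
np.set_printoptions(precision=3,suppress=True)
d=snap("scene"); P=cloud(d); C=d["color"].astype(int)
a=np.array([.979,-.205]);r=P[...,:2]-[499,1];u=r@a;v=r@[.205,.979]
m=(abs(v)<24)&(u>35)&(u<100)&(P[...,2]>8)&(P[...,2]<60)&(C.max(-1)<90)
q=np.c_[u[m],v[m],P[m][:,2]]; k=np.linalg.lstsq(np.c_[q[:,:2],np.ones(len(q))],q[:,2],rcond=None)[0]; print(len(q),k)
for u0 in range(30,130,10):
    g=(abs(v)<20)&(u>u0)&(u<u0+10)&(C.max(-1)<110);print(u0,np.median(P[g][:,2]) if g.any() else None)
E
```

```text
t: 9.5
tool_pos: [499.4, 0.7, 15.5]
tcp_rot: [[-0.979, 0.204, -0.0], [0.204, 0.979, 0.0], [0.0, -0.0, -1.0]]
force: [-0.5, 0.5, -2.1]
gripper_width: 0.588
finger_force: 30.0
267 [-0.011 -0.006 37.666]
30 238.65663722594763
40 283.87184707984017
50 37.07558139814978
60 36.967071941535266
70 36.720574536921276
80 36.37323530835312
90 37.31000503728171
100 36.97440159885434
110 23.42542716729031
120 21.371488479683762
```

The block is level with its underside about 7 mm up, because the tips reach below it. I pitch the far end down to the counter so that only the near end settles on release.

```bash
python3 -m jog '{"linear":[[0,0,0.0005],[0,0,0.0005],[0,0,0],[0,0,0],[0,0,0]],"rotation":[[0.003,0.015,0],[0.006,0.03,0],[0.01,0.045,0],[0.012,0.06,0],[0.012,0.06,0]],"claw":[0.03,0.03,0.03,0.03,0.03]}'
```

```text
t: 10.05
tool_pos: [500.0, 0.6, 15.7]
tcp_rot: [[-0.977, 0.204, -0.06], [0.204, 0.979, 0.012], [0.061, -0.001, -0.998]]
force: [-0.6, -0.1, -2.6]
gripper_width: 0.588
finger_force: 30.0
```

```bash
python3 -m jog '{"linear":[[0,0,0],[0,0,0],[0,0,0],[0,0,-0.0003],[0,0,-0.0003]],"rotation":[[0.001,0.007,0],[0.003,0.014,0],[0.004,0.02,0],[0.004,0.02,0],[0.004,0.02,0]],"claw":[0.03,0.03,0.03,0.03,0.03]}'
```

```text
t: 10.55
tool_pos: [500.0, 0.5, 15.8]
tcp_rot: [[-0.976, 0.204, -0.079], [0.204, 0.979, 0.016], [0.08, -0.001, -0.997]]
force: [-2.1, -1.4, 1.7]
gripper_width: 0.589
finger_force: 30.0
```

Force changed sign, so the far end is on the counter. I release, then straighten and rise.

```bash
python3 -m jog '{"linear":[[0,0,0],[0,0,0],[0,0,0],[0,0,0],[0,0,0]],"rotation":[[0,0,0],[0,0,0],[0,0,0],[0,0,0],[0,0,0]],"claw":[0.06,0.07,0.08,0.085,0.085]}'
python3 -m jog '{"linear":[[0,0,0],[0,0,0.02],[0,0,0.06],[0,0,0.1],[0,0,0.13]],"rotation":[[0,0,0],[0,0,0],[-0.008,-0.04,0],[-0.016,-0.08,0],[-0.016,-0.08,0]],"claw":[0.09,0.09,0.09,0.09,0.09]}'
python3 -m jog '{"linear":[[0,0,0],[0,0,0],[0,0,0],[0,0,0],[0,0,0]],"rotation":[[0,0,0],[0,0,0],[0,0,0],[0,0,0],[0,0,0]],"claw":[0.09,0.09,0.09,0.09,0.09]}'
cat > blk.py <<'E'
from h import *
np.set_printoptions(precision=3,suppress=True)
def outline(c,a0,z0,z1,w=150):
    d=snap(c,f"pics/{c}b.png"); P=cloud(d,c=="wrist"); C=d["color"].astype(int)
    a=np.array([np.cos(a0),np.sin(a0)]);return d,P,C
E
python3 - <<'E'
from h import *
np.set_printoptions(precision=3,suppress=True)
for c in("wrist","top"):
    d=snap(c,f"pics/{c}2.png"); P=cloud(d,c=="wrist"); C=d["color"].astype(int); z=P[...,2]
    print(c,[(w(d,r["centre"]),round(r["confidence"],2)) for r in eyes.tip_of("block",c)])
    m=(np.hypot(P[...,0]-546,P[...,1]+10)<95)&(z>24)&(z<38)&(C.max(-1)<90)
    n,l,st,ce=cv2.connectedComponentsWithStats(m.astype(np.uint8)); k=1+st[1:,4].argmax()
    q=P[l==k]; print(len(q),np.median(q[:,2]),cv2.minAreaRect(q[:,:2].astype(np.float32)))
print(robot.sense()["tool_pos"],robot.sense()["force"])
E
```

```text
t: 11.05
tool_pos: [499.4, 0.7, 15.3]
tcp_rot: [[-0.976, 0.204, -0.08], [0.204, 0.979, 0.016], [0.082, -0.001, -0.997]]
force: [0.2, -0.1, 0.2]
gripper_width: 0.876
finger_force: 0.0
t: 11.55
tool_pos: [499.5, 0.8, 147.8]
tcp_rot: [[-0.979, 0.204, 0.003], [0.204, 0.979, -0.0], [-0.003, 0.0, -1.0]]
force: [0.9, 0.0, -1.0]
gripper_width: 0.944
finger_force: 0.0
t: 12.05
tool_pos: [498.6, 0.7, 143.7]
tcp_rot: [[-0.979, 0.204, -0.003], [0.204, 0.979, 0.0], [0.003, -0.0, -1.0]]
force: [0.1, -0.3, -0.7]
gripper_width: 0.945
finger_force: 0.0
wrist [(array([ 384.042, -206.156,   -3.547]), 0.76)]
6343 28.36970077363884 ((525.8176879882812, -5.011051177978516), (56.249366760253906, 97.62501525878906), 78.080810546875)
top [(array([ 383.673, -203.799,   -3.343]), 0.95), (array([ 435.24 , -398.305,    1.903]), 0.78)]
49 30.976523476468856 ((610.8207397460938, -20.37249183654785), (39.822509765625, 9.746253967285156), 83.61703491210938)
[499.274   0.678 144.837] [-0.987 -0.045 -0.397]
```

View pics/wrist2.png

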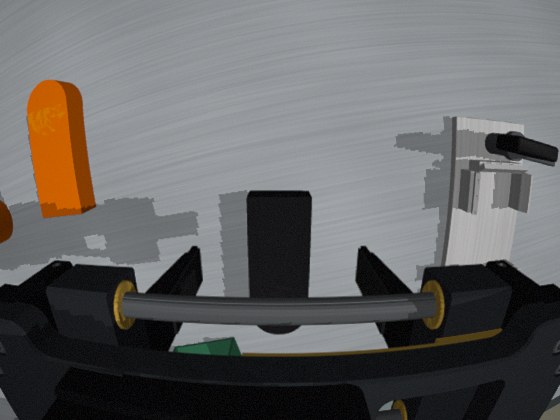

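The block lies flat on the counter, its square end at (279,192) in the picture, and it measures centre ≈(546.5,-9.4), yaw -0.208. I look at the nest from close above before taking the block.

```bash
python3 -m jog '{"linear":[[0,0,0.04],[0.04,0.06,0.06],[0.08,0.1,0.06],[0.11,0.15,0.06],[0.141,0.2,0.06]],"rotation":[[0,0,0],[0,0,0],[0,0,0],[0,0,0],[0,0,0]],"claw":[0.09,0.09,0.09,0.09,0.09]}'
python3 -m jog '{"linear":[[0,0,0],[0,0,0],[0,0,0]],"rotation":[[0,0,0],[0,0,0],[0,0,0]],"claw":[0.08,0.08,0.08]}'
python3 - <<'E'
from h import *
np.set_printoptions(precision=3,suppress=True)
d=snap("wrist","pics/w4.png"); P=cloud(d,True); z=P[...,2]
for t in("nest","pocket","clamp_grip"): print(t,[(w(d,r["centre"]),round(r["confidence"],2)) for r in eyes.tip_of(t,"wrist")])
np.save("P4.npy",P)
near=np.hypot(P[...,0]-566,P[...,1]-216)<135
for n,a,b in(("walls",35,43),("base",6,14),("knob",78,90)):
    m=near&(z>a)&(z<b); q=P[m][:,:2].astype(np.float32); print(n,len(q),np.median(P[m][:,2]),cv2.minAreaRect(q))
E
```

```text
t: 12.75
tool_pos: [616.2, 162.6, 205.4]
tcp_rot: [[-0.979, 0.205, 0.001], [0.205, 0.979, -0.0], [-0.001, 0.0, -1.0]]
force: [0.6, -1.1, -0.2]
gripper_width: 0.948
finger_force: 0.0
t: 13.05
tool_pos: [614.4, 160.5, 204.5]
tcp_rot: [[-0.979, 0.205, -0.001], [0.205, 0.979, -0.0], [0.001, -0.001, -1.0]]
force: [0.0, 0.1, 0.2]
gripper_width: 0.845
finger_force: 0.0
nest [(array([566.649, 215.586,   0.914]), 0.8)]
pocket [(array([569.07 , 214.685,  10.849]), 0.92), (array([550.5  ,  -7.029,  -3.654]), 0.3)]
clamp_grip [(array([471.949, 234.058,  70.299]), 0.76)]
walls 1311 36.509406967626774 ((559.7861938476562, 216.16770935058594), (78.69081115722656, 177.20973205566406), 79.86980438232422)
base 11329 8.534468787980757 ((546.6128540039062, 218.5674285888672), (94.8335189819336, 205.66404724121094), 80.07337188720703)
knob 973 81.78689869502949 ((469.2585754394531, 231.9393768310547), (56.25050735473633, 14.549384117126465), 72.54263305664062)
```

View pics/w4.png

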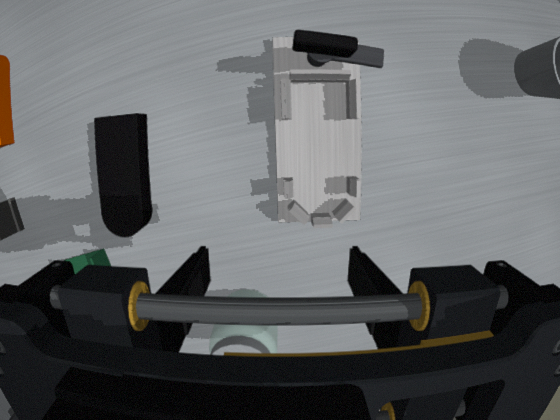

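The picture shows the whole block at (123,172) and the nest at (318,130), with the square wall near (320,77), bevels at (320,212) and the clamp bar at (325,43). I measure both from this one image so that calibration errors cancel.

Run:
```python
import numpy as np,cv2
P=np.load("P4.npy"); C=cv2.imread("pics/w4.png").astype(int); z=P[...,2]
m=(np.hypot(P[...,0]-546,P[...,1]+10)<95)&(z>22)&(z<36)&(C.max(-1)<80)
n,l,st,ce=cv2.connectedComponentsWithStats(m.astype(np.uint8)); k=1+st[1:,4].argmax()
q=P[l==k]; print("block",len(q),np.median(q[:,2]),cv2.minAreaRect(q[:,:2].astype(np.float32)))
a=-0.174; X=np.array([np.cos(a),np.sin(a)]);Y=np.array([-X[1],X[0]])
r=P[...,:2]-[567.8,214.8];u=r@X;v=r@Y
print("end walls high pts, |v|<20")
for lo,hi in((-95,-55),(45,95)):
    for v0 in(-15,-5,5):
        g=(v>v0)&(v<v0+10)&(u>lo)&(u<hi)&(z>33)&(z<46); print(v0,np.percentile(u[g],[2,98]).round(1) if g.any() else None)
for u0 in range(-70,70,5):
    g=(u>u0)&(u<u0+5)&(abs(v)<48)&(z>20)&(z<44); 
    L=v[g&(v<0)];R=v[g&(v>0)]; print(u0,[f(s).round(1) if len(s) else None for s,f in((L,np.min),(L,np.max),(R,np.min),(R,np.max))])
```

```text
block 5162 28.59340453705579 ((546.553955078125, -9.008087158203125), (57.48625183105469, 138.67652893066406), 77.83802795410156)
end walls high pts, |v|<20
-15 [-91.8 -75.6]
-5 [-87.2 -74.8]
5 [-89.5 -75. ]
-15 [73.8 80.1]
-5 [74.1 80.3]
5 [74.1 80.6]
-70 [np.float64(-40.1), np.float64(-30.1), np.float64(29.3), np.float64(38.8)]
-65 [np.float64(-39.3), np.float64(-30.2), np.float64(29.4), np.float64(38.8)]
-60 [np.float64(-39.5), np.float64(-29.4), np.float64(29.8), np.float64(39.6)]
-55 [np.float64(-39.6), np.float64(-29.5), np.float64(29.6), np.float64(39.4)]
-50 [np.float64(-39.8), np.float64(-29.6), np.float64(29.3), np.float64(38.0)]
-45 [np.float64(-40.0), np.float64(-29.8), np.float64(29.4), np.float64(39.2)]
-40 [np.float64(-40.1), np.float64(-30.0), np.float64(29.8), np.float64(39.1)]
-35 [np.float64(-40.1), np.float64(-30.1), np.float64(29.7), np.float64(39.1)]
-30 [None, None, None, None]
-25 [None, None, None, None]
-20 [None, None, None, None]
-15 [None, None, None, None]
-10 [None, None, None, None]
-5 [None, None, None, None]
0 [None, None, None, None]
5 [None, None, None, None]
10 [None, None, None, None]
15 [None, None, None, None]
20 [None, None, None, None]
25 [None, None, None, None]
30 [np.float64(-40.2), np.float64(-30.7), np.float64(29.5), np.float64(40.0)]
35 [np.float64(-40.3), np.float64(-31.0), np.float64(29.3), np.float64(39.3)]
40 [np.float64(-40.3), np.float64(-31.1), np.float64(29.0), np.float64(39.3)]
45 [np.float64(-39.6), np.float64(-30.2), np.float64(29.2), np.float64(39.6)]
50 [None, None, np.float64(28.1), np.float64(28.3)]
55 [np.float64(-33.9), np.float64(-25.1), np.float64(24.1), np.float64(32.7)]
60 [np.float64(-35.8), np.float64(-19.6), np.float64(18.7), np.float64(34.4)]
65 [np.float64(-31.9), np.float64(-14.4), np.float64(13.8), np.float64(31.2)]
```

```bash
python3 -m jog '{"linear":[[-0.02,-0.045,0],[-0.035,-0.09,0],[-0.05,-0.13,-0.02],[-0.068,-0.17,-0.05],[-0.068,-0.17,-0.09]],"rotation":[[0,0,0],[0,0,0],[0,0,0],[0,0,-0.003],[0,0,-0.003]],"claw":[0.09,0.09,0.09,0.09,0.09]}'
python3 -m jog '{"linear":[[0,0,0],[0,0,0],[0,0,0],[0,0,-0.01],[0,0,-0.01]],"rotation":[[0,0,0],[0,0,0],[0,0,0],[0,0,0],[0,0,0]],"claw":[0.09,0.09,0.09,0.09,0.09]}'
```

```text
t: 13.75
tool_pos: [547.2, -13.1, 117.0]
tcp_rot: [[-0.977, 0.212, 0.006], [0.212, 0.977, -0.002], [-0.007, -0.001, -1.0]]
force: [1.1, 1.0, -0.4]
gripper_width: 0.948
finger_force: 0.0
t: 14.25
tool_pos: [547.1, -8.4, 104.9]
tcp_rot: [[-0.978, 0.206, 0.0], [0.206, 0.978, -0.0], [-0.0, 0.0, -1.0]]
force: [-0.6, 0.2, 0.6]
gripper_width: 0.949
finger_force: 0.0
```

```bash
python3 -m jog '{"linear":[[0,0,-0.03],[0,0,-0.06],[0,0,-0.08],[-0.0005,-0.0005,-0.085],[-0.0005,-0.0005,-0.085]],"rotation":[[0,0,0],[0,0,-0.004],[0,0,-0.004],[0,0,-0.004],[0,0,-0.004]],"claw":[0.09,0.09,0.09,0.09,0.09]}'
python3 -m jog '{"linear":[[0,0,0],[0,0,0],[0,0,0],[0,0,0],[0,0,0]],"rotation":[[0,0,0],[0,0,0],[0,0,0],[0,0,0],[0,0,0]],"claw":[0.06,0.06,0.05,0.05,0.03]}'
python3 -m jog '{"linear":[[0,0,0],[0,0,0],[0,0,0],[0,0,0],[0,0,0]],"rotation":[[0,0,0],[0,0,0],[0,0,0],[0,0,0],[0,0,0]],"claw":[0.03,0.03,0.03,0.03,0.03]}'
```

```text
t: 14.75
tool_pos: [546.0, -9.1, 19.4]
tcp_rot: [[-0.978, 0.211, -0.001], [0.211, 0.978, 0.0], [0.001, -0.0, -1.0]]
force: [1.1, -0.2, -0.5]
gripper_width: 0.946
finger_force: 0.0
t: 15.25
tool_pos: [546.6, -9.4, 20.3]
tcp_rot: [[-0.977, 0.211, 0.001], [0.211, 0.977, -0.0], [-0.001, 0.0, -1.0]]
force: [-0.2, 0.6, 4.9]
gripper_width: 0.587
finger_force: 29.9
t: 15.75
tool_pos: [546.6, -9.4, 20.3]
tcp_rot: [[-0.977, 0.211, 0.0], [0.211, 0.977, -0.0], [-0.0, 0.0, -1.0]]
force: [-1.1, 0.3, 5.5]
gripper_width: 0.59
finger_force: 30.0
```

```bash
python3 -m jog '{"linear":[[0,0,0.01],[0,0,0.03],[0,0,0.05],[0,0,0.07],[0,0,0.07]],"rotation":[[0,0,0],[0,0,0],[0,0,0],[0,0,0],[0,0,0]],"claw":[0.03,0.03,0.03,0.03,0.03]}'
python3 -m jog '{"linear":[[0.001,0.015,0],[0.004,0.045,0],[0.008,0.085,0],[0.012,0.125,0],[0.016,0.165,0]],"rotation":[[0,0,0],[0,0,0.01],[0,0,0.02],[0,0,0.03],[0,0,0.035]],"claw":[0.03,0.03,0.03,0.03,0.03]}'
python3 -m jog '{"linear":[[0.003,0.03,0],[0.005,0.05,0],[0.005,0.059,0],[0.005,0.059,0],[0.005,0.059,0]],"rotation":[[0,0,0],[0,0,0],[0,0,0],[0,0,0],[0,0,0]],"claw":[0.03,0.03,0.03,0.03,0.03]}'
python3 -m jog '{"linear":[[0,0,0],[0,0,0]],"rotation":[[0,0,0],[0,0,0]],"claw":[0.03,0.03]}'
python3 - <<'E'
from h import *
d=snap("wrist"); P=cloud(d,True); z=P[...,2]; np.save("P5.npy",P)
a=-0.176; X=np.array([np.cos(a),np.sin(a)]);Y=np.array([-X[1],X[0]])
r=P[...,:2]-[567.2,214.6];u=r@X;v=r@Y; C=d["color"].max(-1)
print("block z",np.median(z[(abs(v)<20)&(u>-65)&(u<-40)]))
m=(abs(v)<45)&(u>-85)&(u<-25)&(z>95)&(z<125)&(C<90)
for u0 in range(-80,-25,5):
    g=m&(u>u0)&(u<u0+5); print(u0,g.sum(),(v[g].min().round(1),v[g].max().round(1)) if g.any() else None)
print("end u",np.percentile(u[m&(abs(v)<20)],[0.5,1,2]))
g=(abs(v)<48)&(u>-95)&(u<-60)&(z>20)&(z<44); print("wall",np.percentile(u[g],[2,98]),v[g].min(),v[g].max())
print(robot.sense()["tool_pos"])
E
```

```text
t: 16.25
tool_pos: [548.2, -9.6, 92.6]
tcp_rot: [[-0.977, 0.211, 0.005], [0.211, 0.977, -0.001], [-0.005, 0.0, -1.0]]
force: [0.2, -1.1, -1.1]
gripper_width: 0.585
finger_force: 30.0
t: 16.75
tool_pos: [560.7, 157.6, 87.5]
tcp_rot: [[-0.984, 0.177, -0.003], [0.177, 0.984, -0.0], [0.003, -0.001, -1.0]]
force: [0.6, -0.3, -2.4]
gripper_width: 0.588
finger_force: 30.0
t: 17.25
tool_pos: [566.6, 214.0, 88.7]
tcp_rot: [[-0.984, 0.177, -0.002], [0.177, 0.984, -0.001], [0.002, -0.001, -1.0]]
force: [0.6, -0.3, -2.3]
gripper_width: 0.587
finger_force: 30.0
t: 17.45
tool_pos: [567.3, 213.6, 89.7]
tcp_rot: [[-0.984, 0.178, -0.0], [0.178, 0.984, -0.0], [0.0, -0.0, -1.0]]
force: [0.1, 0.4, -3.2]
gripper_width: 0.586
finger_force: 30.0
block z 97.99243423085451
-80 0 None
-75 0 None
-70 1137 (np.float64(-28.1), np.float64(27.2))
-65 1317 (np.float64(-28.2), np.float64(27.4))
-60 1318 (np.float64(-28.5), np.float64(26.8))
-55 1279 (np.float64(-28.1), np.float64(27.1))
-50 1275 (np.float64(-28.3), np.float64(26.7))
-45 1227 (np.float64(-28.1), np.float64(26.8))
-40 1208 (np.float64(-28.3), np.float64(26.8))
-35 1185 (np.float64(-28.1), np.float64(26.8))
-30 1143 (np.float64(-28.2), np.float64(26.9))
end u [-69.02813054 -68.91731987 -68.50363772]
wall [-81.78670467 -67.74929836] -39.140828325465485 47.165395885176096
[567.42685304 213.71827432  89.84383011]
```

```bash
python3 -m jog '{"linear":[[-0.0005,0.001,-0.005],[-0.0005,0.001,-0.015],[-0.0005,0.001,-0.025],[-0.0005,0.001,-0.025],[-0.0005,0.001,-0.025]],"rotation":[[0,0,0],[0,0,0],[0,0,0],[0,0,0],[0,0,0]],"claw":[0.03,0.03,0.03,0.03,0.03]}'
python3 -m jog '{"linear":[[0,0,-0.003],[0,0,-0.006],[0,0,-0.009],[0,0,-0.012],[0,0,-0.015]],"rotation":[[0,0,0],[0,0,0],[0,0,0],[0,0,0],[0,0,0]],"claw":[0.03,0.03,0.03,0.03,0.03]}'
```

```text
t: 18.0
tool_pos: [566.3, 215.5, 63.9]
tcp_rot: [[-0.984, 0.177, -0.002], [0.177, 0.984, -0.0], [0.002, -0.001, -1.0]]
force: [0.3, 0.0, -2.4]
gripper_width: 0.586
finger_force: 30.0
t: 18.5
tool_pos: [566.9, 215.6, 49.6]
tcp_rot: [[-0.984, 0.177, 0.0], [0.177, 0.984, 0.0], [-0.0, 0.0, -1.0]]
force: [-0.0, -0.1, -2.8]
gripper_width: 0.586
finger_force: 30.0
```

```bash
python3 -m jog '{"linear":[[0,-0.0007,-0.003],[0,-0.0007,-0.006],[0,-0.0007,-0.009],[0,-0.0007,-0.012],[0,-0.0007,-0.014]],"rotation":[[0,0,0],[0,0,0],[0,0,0],[0,0,0],[0,0,0]],"claw":[0.03,0.03,0.03,0.03,0.03]}'
```

```text
t: 19.0
tool_pos: [566.7, 214.9, 35.5]
tcp_rot: [[-0.984, 0.177, -0.0], [0.177, 0.984, -0.0], [0.0, -0.0, -1.0]]
force: [-0.8, 0.2, -2.3]
gripper_width: 0.593
finger_force: 30.0
```

```bash
python3 -m jog '{"linear":[[0,0,-0.002],[0,0,-0.004],[0,0,-0.005],[0,0,-0.0055],[0,0,-0.0055]],"rotation":[[0,0,0],[0,0,0],[0,0,0],[0,0,0],[0,0,0]],"claw":[0.03,0.03,0.03,0.03,0.03]}'
```

```text
t: 19.5
tool_pos: [566.9, 214.9, 30.4]
tcp_rot: [[-0.984, 0.177, 0.0], [0.177, 0.984, 0.0], [-0.0, 0.0, -1.0]]
force: [-0.4, -0.8, -2.5]
gripper_width: 0.586
finger_force: 30.0
```

```bash
python3 -m jog '{"linear":[[0,0,-0.0005],[0,0,-0.001],[0,0,-0.001],[0,0,-0.001]],"rotation":[[0,0,0],[0,0,0],[0,0,0],[0,0,0]],"claw":[0.03,0.03,0.03,0.03]}'
```

```text
t: 19.9
tool_pos: [567.2, 215.0, 30.3]
tcp_rot: [[-0.984, 0.177, 0.0], [0.177, 0.984, 0.0], [-0.0, 0.0, -1.0]]
force: [-3.6, -2.4, 6.3]
gripper_width: 0.587
finger_force: 30.0
```

Floor contact came at the expected height. I release and rise.

```bash
python3 -m jog '{"linear":[[0,0,0],[0,0,0],[0,0,0],[0,0,0],[0,0,0]],"rotation":[[0,0,0],[0,0,0],[0,0,0],[0,0,0],[0,0,0]],"claw":[0.06,0.065,0.07,0.08,0.08]}'
python3 -m jog '{"linear":[[0,0,0.01],[0,0,0.05],[0,0,0.09],[0.015,-0.003,0.13],[0.03,-0.005,0.16]],"rotation":[[0,0,0],[0,0,0],[0,0,0],[0,0,0],[0,0,0]],"claw":[0.08,0.08,0.08,0.08,0.08]}'
python3 -m jog '{"linear":[[0.04,-0.007,0.01],[0.04,-0.007,0.01],[0.04,-0.007,0.01]],"rotation":[[0,0,0],[0,0,0],[0,0,0]],"claw":[0.08,0.08,0.08]}'
python3 - <<'E'
from h import *
np.set_printoptions(precision=3,suppress=True)
d=snap("wrist","pics/w6.png"); P=cloud(d,True); z=P[...,2]; C=d["color"].max(-1)
a=-0.176; X=np.array([np.cos(a),np.sin(a)]);Y=np.array([-X[1],X[0]])
r=P[...,:2]-[567.2,214.6];u=r@X;v=r@Y
m=(abs(v)<32)&(abs(u)<76)&(z>30)&(z<46)&(C<80); q=np.c_[u[m],v[m]].astype(np.float32)
print("block",len(q),cv2.minAreaRect(q))
for u0 in range(-70,70,20):
    g=m&(u>u0)&(u<u0+20); print(u0,np.median(z[g]) if g.any() else None)
for v0 in(-24,-8,8): g=m&(v>v0)&(v<v0+16); print("v",v0,np.median(z[g]))
m=(np.hypot(P[...,0]-469,P[...,1]-232)<45)&(z>76)&(z<92); print("knob",np.median(z[m]),cv2.minAreaRect(P[m][:,:2].astype(np.float32)))
print([(w(d,x["centre"]),round(x["confidence"],2)) for x in eyes.tip_of("clamp_grip","wrist")],robot.sense()["tool_pos"])
E
```

```text
t: 20.4
tool_pos: [566.8, 214.9, 29.2]
tcp_rot: [[-0.984, 0.177, -0.0], [0.177, 0.984, -0.0], [0.0, -0.0, -1.0]]
force: [0.3, 0.3, 0.2]
gripper_width: 0.825
finger_force: 0.0
t: 20.9
tool_pos: [597.9, 210.2, 193.6]
tcp_rot: [[-0.984, 0.176, 0.004], [0.176, 0.984, 0.001], [-0.004, 0.002, -1.0]]
force: [0.8, -0.4, -0.0]
gripper_width: 0.84
finger_force: 0.0
t: 21.2
tool_pos: [637.2, 202.7, 199.8]
tcp_rot: [[-0.984, 0.178, 0.0], [0.178, 0.984, 0.0], [-0.0, 0.0, -1.0]]
force: [-1.4, -0.8, -0.4]
gripper_width: 0.841
finger_force: 0.0
block 7738 ((-0.11711883544921875, -1.9112300872802734), (60.26469039916992, 139.16998291015625), 89.90689086914062)
-70 38.60614154439651
-50 38.600481158804996
-30 38.55369448901115
-10 38.548713274873734
10 38.54591453444269
30 38.4645596131987
50 38.47551575517491
v -24 38.56853986249996
v -8 38.54796302963348
v 8 38.53055060561741
knob 81.82053735809575 ((469.4103698730469, 232.09527587890625), (56.356380462646484, 14.36349868774414), 72.67228698730469)
[(array([470.974, 233.789,  70.189]), 0.88)] [635.686 202.89  198.369]
```

View pics/w6.png

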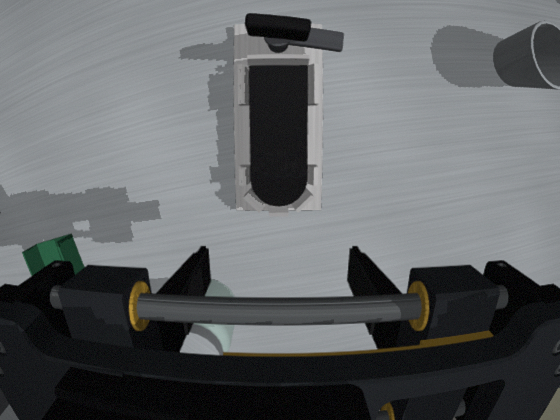

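The block lies flat and home in the pocket at (278,135), level and square, and the clamp finger still points out at (330,40). Now I go to the knob at (469.3,232.1), with the bar at 72.7°.

```bash
python3 -m jog '{"linear":[[-0.033,0.006,0],[-0.066,0.012,0],[-0.1,0.018,-0.01],[-0.135,0.024,-0.02],[-0.166,0.029,-0.03]],"rotation":[[0,0,0.14],[0,0,0.28],[0,0,0.42],[0,0,0.56],[0,0,0.7]],"claw":[0.05,0.05,0.05,0.05,0.05]}'
python3 -m jog '{"linear":[[0,0,0],[0,0,0],[0,0,-0.01],[0,0,-0.02],[0,0,-0.03]],"rotation":[[0,0,0.14],[0,0,0.28],[0,0,0.42],[0,0,0.56],[0,0,0.7]],"claw":[0.05,0.05,0.05,0.05,0.05]}'
python3 -m jog '{"linear":[[0,0,0],[0,0,0],[0,0,0],[0,0,0]],"rotation":[[0,0,0.045],[0,0,0.045],[0,0,0.045],[0,0,0.045]],"claw":[0.05,0.05,0.05,0.05]}'
```

```text
t: 21.8
tool_pos: [467.7, 232.0, 167.9]
tcp_rot: [[-0.863, -0.504, -0.002], [-0.504, 0.863, -0.0], [0.002, 0.001, -1.0]]
force: [0.4, 0.1, -0.2]
gripper_width: 0.536
finger_force: 0.0
t: 22.3
tool_pos: [469.2, 231.8, 138.2]
tcp_rot: [[-0.335, -0.942, -0.001], [-0.942, 0.335, -0.0], [0.001, 0.001, -1.0]]
force: [-0.7, -0.1, -0.1]
gripper_width: 0.527
finger_force: 0.0
t: 22.7
tool_pos: [470.5, 232.0, 139.4]
tcp_rot: [[-0.299, -0.954, 0.0], [-0.954, 0.299, 0.0], [-0.0, -0.0, -1.0]]
force: [0.2, 0.6, -0.1]
gripper_width: 0.524
finger_force: 0.0
```

```bash
python3 -m jog '{"linear":[[-0.001,0,-0.02],[-0.001,0,-0.045],[-0.001,0,-0.06],[-0.001,0,-0.069],[-0.001,0,-0.069]],"rotation":[[0,0,0],[0,0,0],[0,0,0],[0,0,0],[0,0,0]],"claw":[0.05,0.05,0.05,0.05,0.05]}'
python3 -m jog '{"linear":[[0,0,0],[0,0,0],[0,0,0],[0,0,0],[0,0,0]],"rotation":[[0,0,0],[0,0,0],[0,0,0],[0,0,0],[0,0,0]],"claw":[0.02,0.01,0.01,0.005,0.005]}'
python3 -m jog '{"linear":[[0,0,0],[0,0,0],[0,0,0]],"rotation":[[0,0,0],[0,0,0],[0,0,0]],"claw":[0.005,0.005,0.005]}'
```

```text
t: 23.2
tool_pos: [469.0, 231.6, 69.0]
tcp_rot: [[-0.299, -0.954, -0.002], [-0.954, 0.299, -0.001], [0.002, 0.002, -1.0]]
force: [-0.2, 0.0, -0.1]
gripper_width: 0.527
finger_force: 0.0
t: 23.7
tool_pos: [470.1, 232.0, 70.7]
tcp_rot: [[-0.299, -0.954, 0.001], [-0.954, 0.299, 0.0], [-0.0, -0.001, -1.0]]
force: [0.1, 0.5, 0.4]
gripper_width: 0.162
finger_force: 0.0
t: 24.0
tool_pos: [470.0, 232.0, 70.7]
tcp_rot: [[-0.299, -0.954, 0.0], [-0.954, 0.299, 0.0], [-0.0, -0.0, -1.0]]
force: [-1.3, -0.5, 2.4]
gripper_width: 0.147
finger_force: 30.0
```

Gripped. I turn it clockwise about 1.4 rad.

```bash
python3 -m jog '{"linear":[[0,0,0],[0,0,0],[0,0,0],[0,0,0],[0,0,0]],"rotation":[[0,0,-0.07],[0,0,-0.18],[0,0,-0.3],[0,0,-0.42],[0,0,-0.54]],"claw":[0.005,0.005,0.005,0.005,0.005]}'
python3 -m jog '{"linear":[[0,0,0],[0,0,0],[0,0,0],[0,0,0],[0,0,0]],"rotation":[[0,0,-0.12],[0,0,-0.24],[0,0,-0.36],[0,0,-0.48],[0,0,-0.54]],"claw":[0.005,0.005,0.005,0.005,0.005]}'
python3 -m jog '{"linear":[[0,0,0],[0,0,0],[0,0,0],[0,0,0],[0,0,0]],"rotation":[[0,0,-0.08],[0,0,-0.16],[0,0,-0.22],[0,0,-0.28],[0,0,-0.28]],"claw":[0.005,0.005,0.005,0.005,0.005]}'
python3 -c "from bench import robot;s=robot.sense();print(s['force'],s['ft_torque'],s['finger_force'])"
```

```text
t: 24.5
tool_pos: [470.1, 232.0, 70.7]
tcp_rot: [[-0.75, -0.661, 0.0], [-0.661, 0.75, 0.0], [-0.0, -0.0, -1.0]]
force: [-0.5, 0.2, 1.7]
gripper_width: 0.146
finger_force: 30.0
t: 25.0
tool_pos: [470.1, 231.9, 70.7]
tcp_rot: [[-0.983, -0.183, 0.0], [-0.183, 0.983, -0.0], [-0.0, -0.0, -1.0]]
force: [-0.7, -0.9, 2.3]
gripper_width: 0.149
finger_force: 30.0
t: 25.5
tool_pos: [470.1, 231.9, 70.7]
tcp_rot: [[-0.996, 0.093, 0.0], [0.093, 0.996, 0.0], [-0.0, 0.0, -1.0]]
force: [-0.3, -0.4, 2.5]
gripper_width: 0.142
finger_force: 30.0
[-0.29846978 -0.44260852  2.51375795] [-0.1007261   0.09592813 -0.09582421] 29.983429312705994
```

```bash
python3 -m jog '{"linear":[[0,0,0],[0,0,0],[0,0,0],[0,0,0]],"rotation":[[0,0,-0.04],[0,0,-0.07],[0,0,-0.09],[0,0,-0.09]],"claw":[0.005,0.005,0.005,0.005]}'
python3 -c "from bench import robot;s=robot.sense();print(s['force'],s['ft_torque'],s['finger_force'])"
python3 -m jog '{"linear":[[0,0,0],[0,0,0],[0,0,0],[0,0,0],[0,0,0]],"rotation":[[0,0,0],[0,0,0],[0,0,0],[0,0,0],[0,0,0]],"claw":[0.02,0.03,0.04,0.05,0.05]}'
python3 -m jog '{"linear":[[0,0,0.01],[0,0,0.04],[0,0,0.08],[0.02,0,0.12],[0.06,-0.01,0.13]],"rotation":[[0,0,0],[0,0,0],[0,0,0],[0,0,0],[0,0,0]],"claw":[0.05,0.05,0.05,0.05,0.05]}'
python3 -m jog '{"linear":[[0.05,-0.01,0],[0.1,-0.02,0],[0.11,-0.02,0],[0.11,-0.02,0]],"rotation":[[0,0,0],[0,0,0],[0,0,0],[0,0,0]],"claw":[0.05,0.05,0.05,0.05]}'
python3 - <<'E'
from h import *
d=snap("wrist","pics/w7.png"); P=cloud(d,True); z=P[...,2]; C=d["color"].max(-1)
m=(np.hypot(P[...,0]-469,P[...,1]-232)<45)&(z>76)&(z<92); print("knob",cv2.minAreaRect(P[m][:,:2].astype(np.float32)))
a=-0.176; X=np.array([np.cos(a),np.sin(a)]);Y=np.array([-X[1],X[0]])
r=P[...,:2]-[567.2,214.6];u=r@X;v=r@Y
m=(abs(v)<32)&(u>-30)&(u<76)&(z>30)&(z<46)&(C<80); q=np.c_[u[m],v[m]].astype(np.float32); print("block",cv2.minAreaRect(q),np.median(z[m]))
E
```

```text
t: 25.9
tool_pos: [470.1, 231.9, 70.7]
tcp_rot: [[-0.984, 0.181, 0.001], [0.181, 0.984, -0.0], [-0.001, 0.0, -1.0]]
force: [-1.3, -1.6, 4.8]
gripper_width: 0.147
finger_force: 30.0
[-1.31385813 -1.56297176  4.75705029] [-0.16077034  0.12525347  0.21792746] 29.962592124938965
t: 26.4
tool_pos: [469.7, 231.8, 70.1]
tcp_rot: [[-0.983, 0.182, -0.0], [0.182, 0.983, -0.0], [0.0, -0.0, -1.0]]
force: [0.5, -0.3, -0.5]
gripper_width: 0.486
finger_force: 0.0
t: 26.9
tool_pos: [531.8, 223.7, 207.7]
tcp_rot: [[-0.984, 0.179, 0.009], [0.179, 0.984, 0.004], [-0.009, 0.005, -1.0]]
force: [1.2, -0.0, 0.5]
gripper_width: 0.528
finger_force: 0.0
t: 27.3
tool_pos: [641.0, 201.4, 200.2]
tcp_rot: [[-0.983, 0.183, -0.001], [0.183, 0.983, 0.0], [0.001, -0.0, -1.0]]
force: [-0.8, -0.4, 0.4]
gripper_width: 0.528
finger_force: 0.0
knob ((474.2359619140625, 231.17849731445312), (13.674772262573242, 46.14973449707031), 79.33707427978516)
block ((19.718994140625, 0.327362060546875), (55.96303176879883, 99.2553482055664), 89.81539916992188) 38.51947193352231
```

View pics/w7.png

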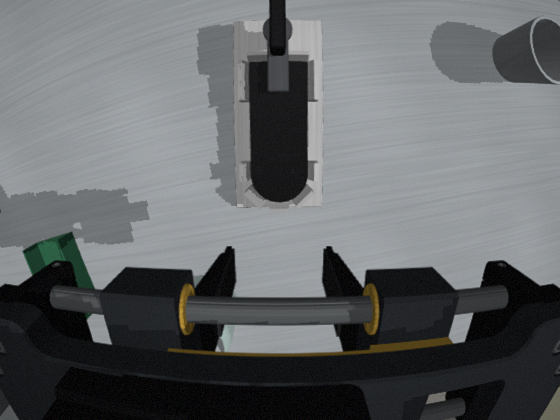

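The clamp finger lies straight over the block at (278,72), the block is still seated, and the robot is clear of everything.

```bash
python3 -c "from bench import robot;print(robot.job_done())"
```

```text
the job is handed in; nothing more can be done
None
```

I've handed the job in: the block went from the stand to flat on the counter, then into the nest's pocket. It sits level and square there, with the clamp finger straight over it at its stop; the judge's verdict was not shown.

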